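# Push the drill-bit case back into the packed bench rack

### The job

Take the red-banded drill-bit case by its grip and put it back in the plywood rack: lead with its tapered end into the narrow space in the row and push it in, easing the neighbours and the sprung bookend aside, until it stands upright on the rack floor and is fully home against the back rails. Push gently, without jamming it hard against its neighbours or ramming it against the rails: the other four cases must stay standing and stay home against the back, the things around must be left alone, and finally let go.

Things in the scene. Friction and masses are not known exactly. Their poses are not given: they have to be found in the camera images.
- case_red: The loose grey case with red bands, standing upright on the bench: 120 mm deep (x), 36 thick (y), 100 tall, about 0.4 kg, black grip on top. Origin: centre of its underside; z up, +x to the tapered end that leads. Seen from above its sides are parallel from x = -55 to +40 mm, then taper evenly to a 20 mm wide nose at x = +60; the flat end's upright edges are bevelled 3.5 mm sideways over 5 mm.
- red_grip (a point): Middle of the red case's grip, 124 mm over its origin; axes as the case's. The grip is an arch, 50 mm long along x (-25 to +25 mm from the middle of the case), 14 thick along y, z = 100 to 134: a 12 mm high top bar on two 10 mm posts. Pinch it over its length (fingers then stay within the case's thickness) or over its thickness.
- red_nose (a point): Middle of the lower edge of the red case's tapered nose: 60 mm from its origin along its +x, on its underside. Axes as the case's. Pushed by the grip, the case tends to dip its nose on to the rack floor and drag there.
- rack: Plywood rack fixed on the bench, 150 mm deep (x), 222 wide (y). Origin: centre of its underside; +x to its back, open front to -x. Floor 12 mm thick (top at z = 12), x = -75 to +75. A case is home when its nose touches the back rails (nose at x = +63, its origin at x = +3). Fixed left cheek, inner face at y = +99. Room for five cases with about 11 mm to spare.
- back_rails: Two fixed plywood rails across the whole back of the rack, front faces at the rack's x = +63 mm, at rack heights 12 to 36 and 62 to 86 mm: the stop for the cases. Origin: middle of the lower rail's lower front edge, at the rack's x = 63, y = 0, z = 12; axes as the rack's.
- bookend (a joint): Grey steel plate, 122 mm deep, 82 tall, at the right end of the row; slides along the rack's -y against springs. Value in m: 0 at its rest stop (face at the rack's y = -70.5 mm), growing as the row pushes it outward, at most 0.022. The springs push back with about 4.8 N at rest and 0.28 N more per mm; cases and rack are smooth (friction about 0.55).
- case_green: One of the four other cases, with green bands; shape, size and axes as the red one, origin at the centre of its underside. It stands in the rack with its tapered end at the back rails. Two stand at the left against the fixed cheek, two at the right against the bookend, in any order; the space between the pairs, about 24 mm wide, is the red case's place.
- case_yellow: One of the four other cases, with yellow bands; shape, size and axes as the red one, origin at the centre of its underside. It stands in the rack with its tapered end at the back rails. Two stand at the left against the fixed cheek, two at the right against the bookend, in any order; the space between the pairs, about 24 mm wide, is the red case's place.
- case_blue: One of the four other cases, with blue bands; shape, size and axes as the red one, origin at the centre of its underside. It stands in the rack with its tapered end at the back rails. Two stand at the left against the fixed cheek, two at the right against the bookend, in any order; the space between the pairs, about 24 mm wide, is the red case's place.
- case_white: One of the four other cases, with white bands; shape, size and axes as the red one, origin at the centre of its underside. It stands in the rack with its tapered end at the back rails. Two stand at the left against the fixed cheek, two at the right against the bookend, in any order; the space between the pairs, about 24 mm wide, is the red case's place.
- drill: Cordless drill standing on its battery, about 220 mm tall and 180 mm long; origin on the bench under its middle. To be left alone.
- glue: White glue bottle with a yellow label, 58 mm across, 165 mm tall; origin at the centre of its base. To be left alone.
- pencil_cup: Red metal cup, 72 mm across, with pencils up to 180 mm tall; origin at the centre of its base. To be left alone.
Not all that is in view belongs to the job. Leave any orange look-alike of the case_white alone.

How it is judged:
By the outcome, as a careful person would: the job done as asked, in the order asked, and still so for the second after the job is handed in, with the robot touching nothing.
It also fails if it takes over 67 s, if anything falls off the work surface, if the arm or the gripper's body presses on something with over 40 N, if the wrist force passes 120 N, or if a joint passes its speed limit or range.

### The arm

A 6-joint arm with a two-finger parallel gripper is mounted at the origin on the work surface. World frame = base frame: x ahead of the robot, y to its left, z up, the work surface at z = 0. Lengths are in m, angles in rad, forces in N, time in s.
With the tool pointing down it reaches from about 0.4 to 0.825 m from the base axis. Payload 7 kg.
Tool frame: the origin (TCP) lies at the very end of the fingers, on their centre line; the grasp point (between the pads) lies 19 mm behind it; z points along the fingers, y is the direction in which the jaws open and shut (so a half turn about z gives the same grasp; the last joint's range is limited). The gripper opens to 88 mm and grips with 3 to 60 N. Pads are 19 mm wide; open, the fingers measure 130 mm over their backs; the gripper's body (78 mm by 193 mm) begins 47 mm behind the grasp point.
Start: joints at [-0.956, 0.359, 0.012, 0, -1.224, -0.288], TCP at [0.217, -0.639, 0.227] pointing down, gripper open.
Joint ranges: [-3.07, 3.07], [-1.43, 2.12], [-1.02, 1.25], [-3.03, 1.67], [-3.05, -0], [-3.03, 3.03]. Speed limits (rad/s): [2.39, 2.39, 3.01, 3.14, 3.14, 3.14].

### API

Orientations are given as [roll, pitch, yaw] about the fixed x, y, z axes, in that order (R = Rz(yaw) Ry(pitch) Rx(roll)).
In Python, from station import arm gives the robot as it stands.
- The arm moves only by the shell command python3 -m inch 'ROWS' [FORCE]. ROWS is text: rows parted by semicolons, each of 7 numbers parted by spaces: the closure, from 0 (fully open) to 1 (shut), then the shift along the tool's x, y, z each as a share of 300 mm, from -1 to 1, then the turn, a rotation vector about the tool's x, y, z each as a share of 60 degrees, from -1 to 1. In form: grip tx ty tz rx ry rz; .... A call has 1 to 12 rows; each row is the pose to reach, as a shift and turn from the pose commanded when the call began, along the tool's axes at that moment; what a row does not reach only later rows make up. A row lasts 1/10 s, in which the tool goes at most 50 mm and 8.59 degrees, less where a joint would pass 70% of its speed; a pose out of reach is approached as far as the arm can. A call with a number of a shift or a turn outside -1 to 1 is refused whole. A call with a gripper value outside its range is refused whole. The fingers move at their own pace and stop on an object; FORCE is the grip in N (left out, the last holds). Time passes only in rows, so rows that repeat a pose let the fingers close. It gives the time, the measured TCP pose, the force and the opening at its end, in the units of the state.
- arm.get_state(): the state, without advancing time (a new reading comes with each control period).
- arm.grab_frame(name): name is "scene" or "top" or "wrist"; returns a dict with "img" (400x640x3 uint8, red, green, blue), "range_z" (400x640 float32, m along the optical axis (not along the pixel's ray), 0 where there is no reading), "fx", "fy", "cx", "cy" (pixels), "dist" ([k1, k2, p1, p2, k3] as OpenCV has them; the pictures are not rectified), "extrinsics" (4x4, takes a point from world to camera coordinates); the wrist camera has in their place "tool_from_camera" (4x4, takes a point from camera to tool coordinates, whose origin is the TCP and whose axes are the flange's). Camera axes: x right, y up, looking along -z (the intrinsics and any distortion apply to the point x, -y, -z); pixel columns grow to the right and rows downward; lengths in m; the calibration is good to about 2 mm. A picture is of the moment at which its call begins: read the wrist's pose just before it.
- arm.job_done(): hands the job in, once; it reports no verdict.
The state is a dict: "t": time; "q": joint angles; "qd": joint speeds; "joint_efforts": joint torques, N m; "eef_pos": TCP position; "ee_rot": TCP orientation; "force": force on the tool from outside, world axes, zero at the start; "moment": the same for the moment, N m; "width": finger opening in m.
Only numpy, scipy, OpenCV 4.12 (cv2) and the standard library are available. Lean on these libraries where they do the work, as an engineer would, in place of code of your own. Each camera call takes 0.05 s, during which the arm holds its last target.

## Working session

There is one attempt and no reset: what is moved stays moved. The work goes in short steps, Python scripts to look and compute and a shell command to move; the robot and the scene stay as the last step left them, time stands still between calls to the robot, and variables do not carry over. Pictures are saved under pics/ and viewed, and the job is handed in when it is done.

```bash
ls; mkdir -p pics
cat > h.py <<'E'
import numpy as np, cv2
from station import arm
from scipy.spatial.transform import Rotation as R
def grab(n,fn):
    f=arm.grab_frame(n); cv2.imwrite(f'pics/{fn}.png',f['img'][:,:,::-1]); np.save(f'pics/{fn}.npy',f,allow_pickle=True); return f
def load(fn): return np.load(f'pics/{fn}.npy',allow_pickle=True).item()
def world(f,pts,wp=None):
    out=[]
    K=np.array([[f['fx'],0,f['cx']],[0,f['fy'],f['cy']],[0,0,1]])
    T=np.linalg.inv(f['extrinsics']) if 'extrinsics' in f else wp@f['tool_from_camera']
    for p in pts:
        u,v=p[:2]
        n=cv2.undistortPoints(np.array([[[u,v]]],float),K,np.array(f['dist']))[0,0]
        if len(p)>2: # z plane
            d=T[:3,:3]@np.array([n[0],-n[1],-1]); s=(p[2]-T[2,3])/d[2]; out.append(T[:3,3]+s*d)
        else:
            z=f['range_z'][int(round(v)),int(round(u))]
            out.append((T@np.array([n[0]*z,-n[1]*z,-z,1]))[:3])
    return np.array(out)
E
python3 - <<'E'
from h import *
s=arm.get_state();print({k:np.round(v,4) for k,v in s.items()})
for n in('scene','top','wrist'):
    f=grab(n,n+'0');print(n,f['fx'],f['dist'])
E
```

```text
pics
{'t': np.float64(0.0), 'q': array([-9.5590e-01,  3.5940e-01,  1.1100e-02, -3.0000e-04, -1.2241e+00,
       -2.8810e-01]), 'qd': array([-0.0007,  0.0003, -0.0002, -0.0006,  0.0009, -0.0016]), 'joint_efforts': array([-4.00000e-04, -5.82718e+01,  2.93044e+01,  6.99750e+00,
        6.60000e-03, -1.00000e-04]), 'eef_pos': array([ 0.2165, -0.6388,  0.2256]), 'ee_rot': array([ 3.1399e+00, -2.0000e-04, -2.8149e+00]), 'force': array([-0.8439, -0.6478,  0.2072]), 'moment': array([ 0.0233, -0.0212, -0.009 ]), 'width': np.float64(0.0875)}
scene 409.6259036128173 [-0.02394094  0.          0.          0.          0.        ]
top 436.31458671910514 [-0.10101087  0.          0.          0.          0.        ]
wrist 301.3497187559883 [0.01901055 0.         0.         0.         0.        ]
```

```bash
sleep 1
```

```text
(no output)
```

View pics/scene0.png

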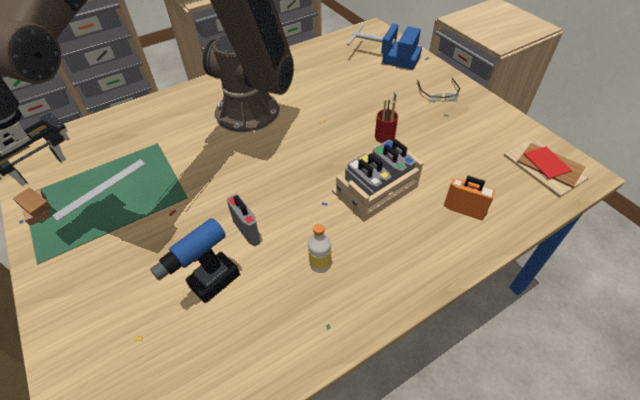

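View pics/top0.png

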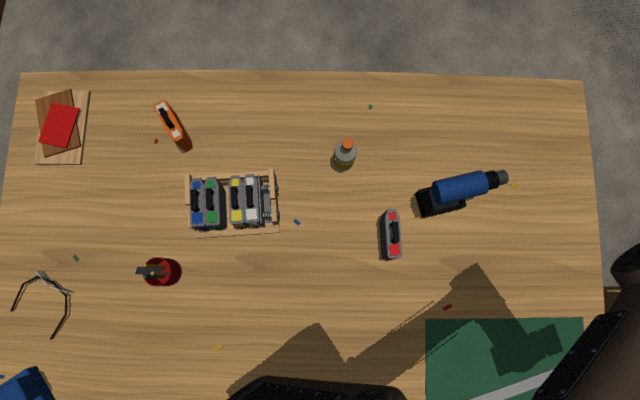

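View pics/wrist0.png

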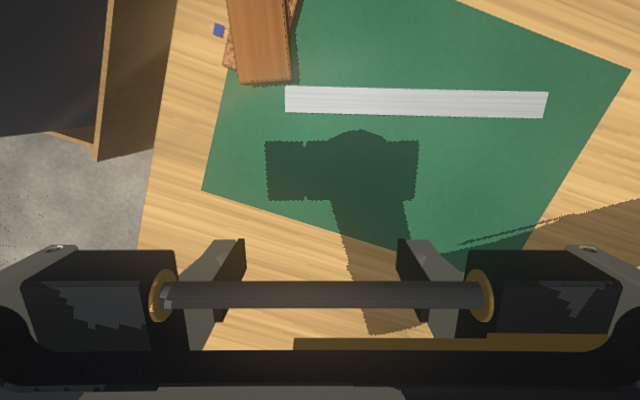

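Candidates for the red case: grey case with red bands at top (391,235), orange look-alike case (170,122), red block on boards (58,126) and red cup (160,271). By the description it is (391,235). I'll check the choice in close crops.

Run:
```python
from h import *
a=cv2.imread('pics/top0.png')
c1=cv2.resize(a[195:275,350:440],None,fx=6,fy=6,interpolation=cv2.INTER_CUBIC)
c2=cv2.resize(a[160:245,175:290],None,fx=6.5,fy=6.5,interpolation=cv2.INTER_CUBIC)
cv2.imwrite('pics/c1.png',c1);cv2.imwrite('pics/c2.png',c2)
f=load('top0')
print(np.round(world(f,[(391,235),(391,213),(391,258),(232,203),(198,205),(210,205),(237,200),(251,200),(160,271),(345,150),(460,188),(170,122)]),3))
print(np.round(np.linalg.inv(f['extrinsics']),3))
b=cv2.imread('pics/scene0.png')
cv2.imwrite('pics/c3.png',cv2.resize(b[130:220,325:435],None,fx=6.5,fy=6.5,interpolation=cv2.INTER_CUBIC))
```

```text
[[ 0.498 -0.234  0.103]
 [ 0.553 -0.235  0.098]
 [ 0.443 -0.234  0.099]
 [ 0.564  0.149  0.147]
 [ 0.563  0.238  0.114]
 [ 0.558  0.201  0.147]
 [ 0.577  0.143  0.114]
 [ 0.573  0.104  0.143]
 [ 0.402  0.358  0.01 ]
 [ 0.7   -0.118  0.14 ]
 [ 0.596 -0.373  0.21 ]
 [ 0.768  0.317  0.135]]
[[ 0.015  0.985 -0.171  0.398]
 [-1.     0.015  0.004 -0.04 ]
 [ 0.006  0.171  0.985  1.159]
 [ 0.     0.     0.     1.   ]]
```

View pics/c1.png

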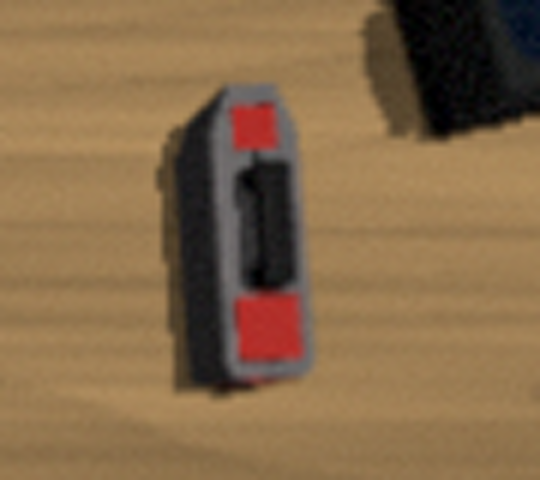

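View pics/c2.png

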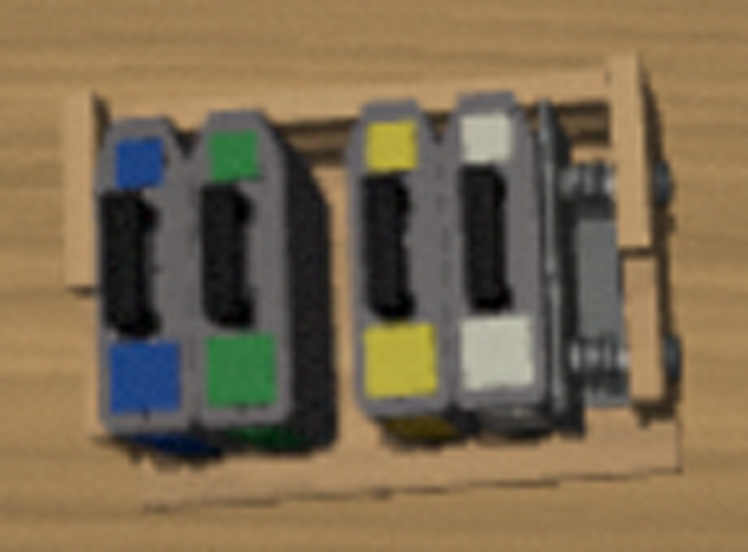

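View pics/c3.png

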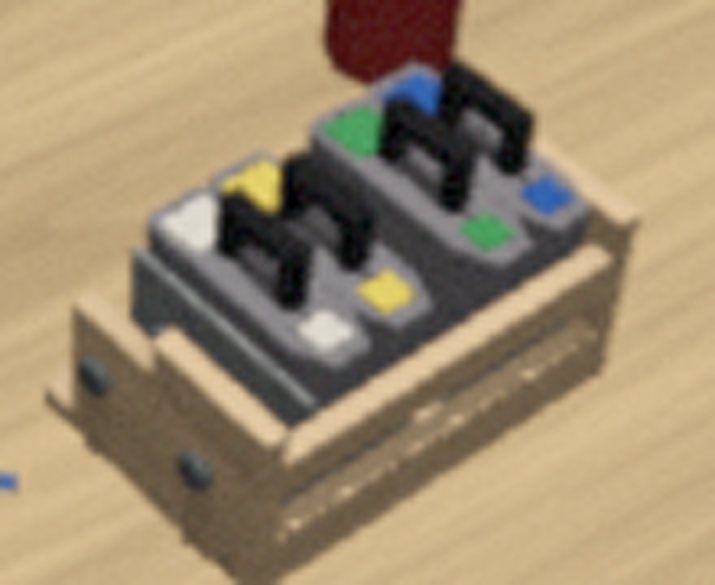

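c1 confirms it: a grey case with red bands at (391,235), nose toward +x (up in the image). In c2 and c3 the rack holds blue and green on the left, yellow and white on the right by the bookend, with the gap at about (225,203). The red case needs to turn only slightly. Next I write a helper that turns a target pose into move units.

```bash
cat >> h.py <<'E'
def pose(s=None):
    s=s or arm.get_state(); T=np.eye(4); T[:3,:3]=R.from_euler('xyz',s['ee_rot']).as_matrix(); T[:3,3]=s['eef_pos']; return T
def calc(p,yaw,T0=None):
    """target pos, yaw (tool down) -> shares"""
    T0=pose() if T0 is None else T0
    Rt=R.from_euler('xyz',[np.pi,0,yaw]).as_matrix()
    d=T0[:3,:3].T@(np.array(p)-T0[:3,3])/0.3
    r=R.from_matrix(T0[:3,:3].T@Rt).as_rotvec()/np.radians(60)
    print('shares',np.round(d,4),np.round(r,4)); return d,r
E
python3 - <<'E'
from h import *
print(np.round(arm.grab_frame('wrist')['tool_from_camera'],3))
calc((.38,-.40,.36),-np.pi/2); calc((.498,-.234,.36),-np.pi/2)
E
```

```text
[[ 0.     0.953  0.304  0.083]
 [ 1.     0.    -0.001  0.   ]
 [-0.001  0.304 -0.953 -0.159]
 [ 0.     0.     0.     1.   ]]
shares [-0.7716  0.5802 -0.4463] [ 9.000e-04  5.000e-04 -1.188e+00]
shares [-1.3217  0.978  -0.4459] [ 9.000e-04  5.000e-04 -1.188e+00]
```

```bash
python3 -m inch '0 -0.05 0.05 -0.2 0 0 -0.1; 0 -0.15 0.12 -0.35 0 0 -0.22; 0 -0.27 0.22 -0.446 0 0 -0.35; 0 -0.4 0.32 -0.446 0 0 -0.48; 0 -0.53 0.42 -0.446 0 0 -0.6; 0 -0.66 0.5 -0.446 0 0 -0.72; 0 -0.772 0.58 -0.446 0 0 -0.85; 0 -0.772 0.58 -0.446 0 0 -1; 0 -0.772 0.58 -0.446 0 0 -1; 0 -0.772 0.58 -0.446 0 0 -1'; python3 -c "
from h import *
calc((.498,-.234,.33),-np.pi/2)"
```

```text
t: 1.2
eef_pos: [0.38, -0.4002, 0.3603]
ee_rot: [3.141, -0.0, -1.771]
force: [0.5, -0.9, 0.4]
width: 0.0871
shares [-0.6212 -0.2753  0.101 ] [ 0.0002 -0.     -0.1912]
```

```bash
python3 -m inch '0 -0.15 -0.07 0.02 0 0 -0.05; 0 -0.3 -0.14 0.04 0 0 -0.1; 0 -0.45 -0.2 0.07 0 0 -0.15; 0 -0.58 -0.26 0.1 0 0 -0.19; 0 -0.621 -0.275 0.1 0 0 -0.191; 0 -0.621 -0.275 0.1 0 0 -0.191'; python3 -c "
from h import *
s=arm.get_state();print(s['qd'].round(3));np.save('pics/w1T.npy',pose(s));f=grab('wrist','w1')"
```

```text
t: 1.8
eef_pos: [0.4979, -0.2333, 0.3298]
ee_rot: [3.14, 0.0, -1.57]
force: [-0.1, -0.3, 0.3]
width: 0.0873
[-0.037 -0.013  0.004  0.008 -0.005  0.033]
```

View pics/w1.png

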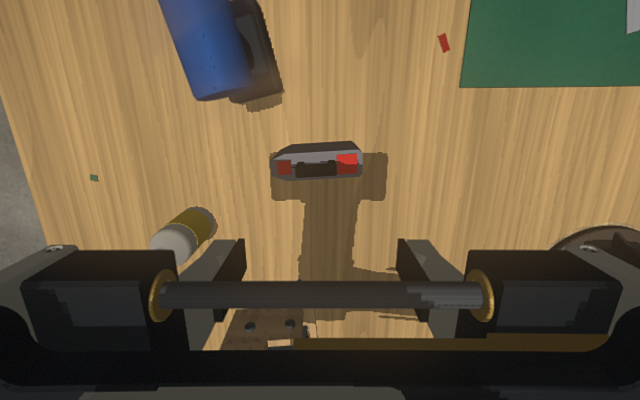

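The wrist view shows the red case at about (317,163), nose left (world +x). I enlarge it to read the corners.

Run:
```python
from h import *
a=cv2.imread('pics/w1.png')
cv2.imwrite('pics/w1c.png',cv2.resize(a[135:190,262:372],None,fx=7,fy=7,interpolation=cv2.INTER_CUBIC))
```

```text
(no output)
```

View pics/w1c.png

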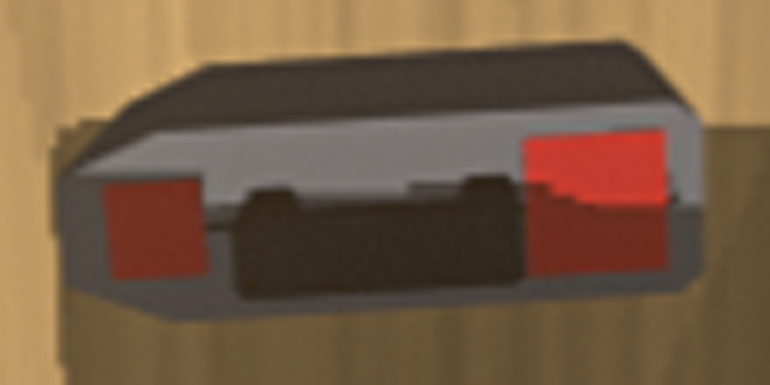

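```bash
cat >> h.py <<'E'
TPL=np.array([(60,-10),(60,10),(40,-18),(40,18),(-55,-18),(-60,-14.5),(-60,14.5),(-55,18)])/1e3
def fit2(P,Q):
    P=np.array(P);Q=np.array(Q)[:,:2];pc=P.mean(0);qc=Q.mean(0)
    H=(P-pc).T@(Q-qc); th=np.arctan2(H[0,1]-H[1,0],H[0,0]+H[1,1]); c,s=np.cos(th),np.sin(th)
    M=np.array([[c,-s],[s,c]]); o=qc-M@pc; r=Q-(P@M.T+o)
    return o,th,r
E
python3 - <<'E'
from h import *
f=load('w1');T=np.load('pics/w1T.npy')
c=np.array([(62,178),(68,290),(155,132),(180,320),(672,100),(702,120),(704,270),(688,291)])/7-0.43+[262,135]
W=world(f,[(u,v,0.1) for u,v in c],T)
o,th,r=fit2(TPL,W);print(o,np.degrees(th));print((r*1e3).round(1))
# depth check
print(world(f,[(300,157),(340,153),(316,172)],T).round(4))
# top camera
f=load('top0')
c=np.array([(277,88),(225,88),(297,130),(180,130),(312,362),(300,378),(236,378),(228,365)])/6-.42+[350,195]
W=world(f,[(u,v,0.1) for u,v in c])
i=[0,1,4,5,6,7]
o,th,r=fit2(TPL[i],W[i]);print(o,np.degrees(th));print((r*1e3).round(1))
E
```

```text
[ 0.50358587 -0.23988577] 3.6228251598764425
[[-1.1 -0.7]
 [ 0.1  0.6]
 [ 0.9  0. ]
 [-0.3 -0.4]
 [ 0.8  0.1]
 [ 0.3  0.6]
 [ 0.6 -0.2]
 [-1.3 -0. ]]
[[ 0.5246 -0.2508  0.1004]
 [ 0.473  -0.2559  0.0998]
 [ 0.5035 -0.2387  0.1353]]
[ 0.50355794 -0.23903929] 2.7773851403322887
[[-1.5 -0.7]
 [-0.9  0.8]
 [ 0.9  0.2]
 [-0.4  2. ]
 [ 0.7 -0.9]
 [ 1.1 -1.5]]
```

Both cameras agree: red at (0.5036,-0.2395), yaw about 3.5°. Before grasping I fly over the rack to measure it from close up.

```bash
python3 -c "
from h import *
calc((.55,.13,.35),-np.pi/2)"
```

```text
shares [-1.2138 -0.1757 -0.0666] [ 0.0008 -0.0002  0.0004]
```

```bash
python3 -m inch '0 -0.15 -0.02 -0.01 0 0 0; 0 -0.3 -0.04 -0.02 0 0 0; 0 -0.45 -0.06 -0.03 0 0 0; 0 -0.6 -0.08 -0.04 0 0 0; 0 -0.75 -0.12 -0.06 0 0 0; 0 -0.9 -0.17 -0.066 0 0 0; 0 -1 -0.176 -0.066 0 0 0; 0 -1 -0.176 -0.066 0 0 0; 0 -1 -0.176 -0.066 0 0 0'; python3 -c "
from h import *
s=arm.get_state();print(s['qd'].round(3));np.save('pics/w2T.npy',pose(s));f=grab('wrist','w2')"
```

```text
t: 2.75
eef_pos: [0.5495, 0.0655, 0.3502]
ee_rot: [3.142, -0.0, -1.57]
force: [-0.7, -0.4, 0.0]
width: 0.0877
[-0.018 -0.012 -0.008  0.002  0.001  0.009]
```

View pics/w2.png

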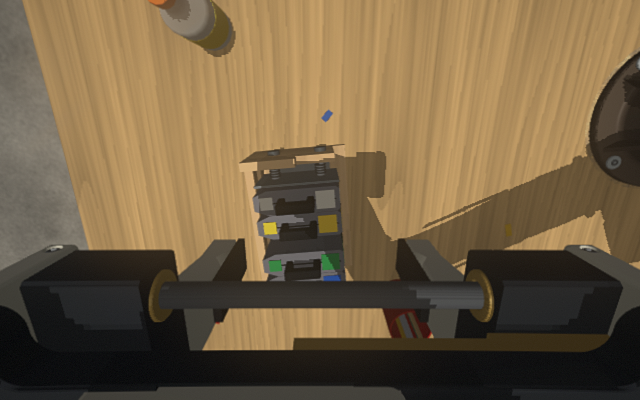

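The rack is partly behind the gripper bar; I go another 100 mm in +y.

```bash
python3 -m inch '0 -0.15 0 0 0 0 0; 0 -0.3 0.0 0 0 0 0; 0 -0.36 0.0 0 0 0 0; 0 -0.36 0 0 0 0 0; 0 -0.36 0 0 0 0 0'; python3 -c "
from h import *
s=arm.get_state();print(s['qd'].round(3));np.save('pics/w3T.npy',pose(s));f=grab('wrist','w3')
a=f['img'][120:235,230:370,::-1]
cv2.imwrite('pics/w3c.png',cv2.resize(a,None,fx=5.2,fy=5.2,interpolation=cv2.INTER_CUBIC))"
```

```text
t: 3.3
eef_pos: [0.5491, 0.1733, 0.3503]
ee_rot: [3.142, -0.0, -1.569]
force: [0.1, 0.4, -0.2]
width: 0.0877
[-0.012 -0.011 -0.004 -0.002 -0.001 -0.   ]
```

View pics/w3c.png

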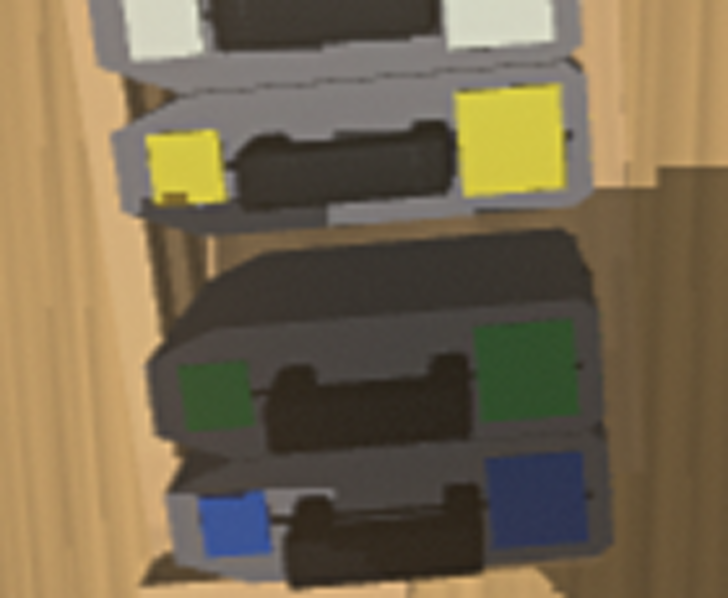

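Run:
```python
from h import *
f=load('w3');T=np.load('pics/w3T.npy')
D={'yellow':[(115,130),(122,207),(185,92),(190,232),(572,62),(585,78),(592,192),(578,210)],
'green':[(148,362),(158,435),(222,328),(225,462),(585,302),(599,318),(606,418),(590,432)]}
for k,c in D.items():
    c=np.array(c)/5.2-.4+[230,120]
    W=world(f,[(u,v,0.112) for u,v in c],T)
    o,th,r=fit2(TPL,W);print(k,o.round(4),np.degrees(th).round(2));print((r*1e3).round(1).tolist())
f=load('top0')
D={'yellow':[(420,103),(365,103),(437,140),(348,150),(445,400),(435,412),(370,412),(357,400)],
'green':[(262,112),(208,112),(285,155),(195,155),(290,408),(280,425),(210,425),(198,410)],
'blue':[(170,120),(115,120),(187,155),(103,165),(195,412),(185,428),(113,428),(103,415)],
'white':[(512,94),(460,94),(530,130),(443,140),(545,390),(533,402),(470,402),(460,390)]}
for k,c in D.items():
    c=np.array(c)/6.5-.42+[175,160]
    W=world(f,[(u,v,0.112) for u,v in c])
    o,th,r=fit2(TPL,W);print(k,o.round(4),np.degrees(th).round(2),abs(r*1e3).max().round(1))
```

```text
yellow [0.58   0.1466] 3.92
[[-1.3, 0.5], [-0.3, -0.0], [0.1, 0.4], [3.2, -0.3], [-1.3, -0.6], [0.6, 0.1], [0.1, -0.4], [-1.2, 0.3]]
green [0.5748 0.2074] 4.19
[[-0.6, -0.2], [-0.5, -0.0], [-1.1, -0.0], [2.5, 1.1], [-0.8, -0.3], [0.7, 0.9], [0.2, -0.7], [-0.4, -0.7]]
yellow [0.5807 0.1468] 4.34 2.8
green [0.5759 0.2057] 4.37 3.2
blue [0.5733 0.2416] 4.49 2.9
white [0.585  0.1104] 5.23 2.8
```

Rack yaw is about 4.4°, gap about 24.5 mm. In the rack-aligned axes (s along its x, t along its y), red's home is s≈0.590, t≈0.126, and the gap middle is t≈0.132. Now back to the red case.

```bash
python3 -m inch '0 0.15 0 0 0 0 0; 0 0.3 0 0 0 0 0; 0 0.45 0 0 0 0 0; 0 0.6 0.05 0 0 0 0; 0 0.75 0.1 0 0 0 0; 0 0.9 0.15 0.05 0 0 0; 0 1 0.153 0.1 0 0 0;0 1 0.153 0.1 0 0 0'; python3 -c "
from h import *
a=np.radians(3.6)
calc((.5036,-.2396,.22),-np.pi/2+a);calc((.5036,-.2396,.105),-np.pi/2+a)"
```

```text
t: 4.15
eef_pos: [0.5015, -0.1298, 0.3187]
ee_rot: [3.139, -0.0, -1.573]
force: [0.1, 0.9, -1.4]
width: 0.0876
shares [ 0.3661 -0.0085  0.3292] [ 0.0022 -0.     -0.0624]
shares [ 0.3661 -0.0094  0.7125] [ 0.0022 -0.     -0.0624]
```

```bash
python3 -m inch '0 0.12 -0.003 0.1 0 0 -0.02; 0 0.25 -0.006 0.2 0 0 -0.04; 0 0.34 -0.008 0.3 0 0 -0.062; 0 0.366 -0.009 0.33 0 0 -0.062; 0 0.366 -0.009 0.33 0 0 -0.062; 0 0.366 -0.009 0.33 0 0 -0.062'; python3 -c "
from h import *
a=np.radians(3.6)
s=arm.get_state();np.save('pics/w4T.npy',pose(s));f=grab('wrist','w4')
calc((.5036,-.2396,.105),-np.pi/2+a)"
```

```text
t: 4.75
eef_pos: [0.5075, -0.2355, 0.2224]
ee_rot: [-3.14, -0.001, -1.504]
force: [0.1, 0.2, -0.2]
width: 0.0874
shares [0.0137 0.016  0.3928] [-0.0022 -0.0007  0.005 ]
```

View pics/w4.png

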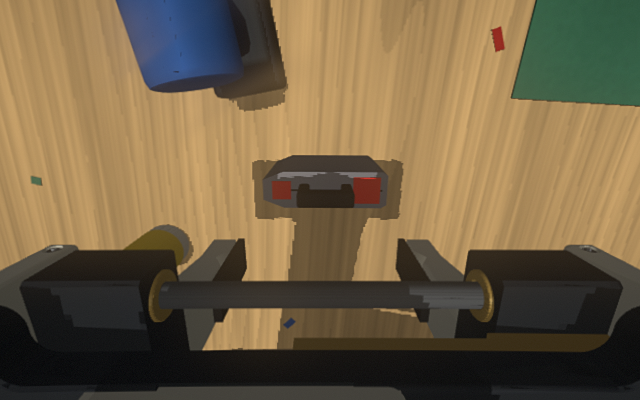

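Run:
```python
from h import *
f=load('top0')
P=world(f,[(u,v) for u in range(405,515) for v in range(160,225)])
P=P[P[:,2]>0.02]; P=P[(P[:,0]>.5)]
for lo,hi in((.02,.1),(.1,.16),(.16,.24)):
    q=P[(P[:,2]>lo)&(P[:,2]<hi)]; print(lo,hi,len(q),q.min(0).round(3),q.max(0).round(3))
calc((.5036,-.2396,.105),-np.pi/2+np.radians(3.6))
```

```text
0.02 0.1 711 [ 0.555 -0.444  0.02 ] [ 0.633 -0.315  0.066]
0.1 0.16 5 [ 0.584 -0.325  0.157] [ 0.596 -0.322  0.16 ]
0.16 0.24 1702 [ 0.563 -0.495  0.16 ] [ 0.646 -0.317  0.213]
shares [0.0137 0.016  0.3928] [-0.0022 -0.0007  0.005 ]
```

The drill stays 35 mm clear of the gripper body. Descend.

```bash
python3 -m inch '0 0.014 0.016 0.1 -0.002 0 0.005; 0 0.014 0.016 0.2 -0.002 0 0.005; 0 0.014 0.016 0.27 -0.002 0 0.005; 0 0.014 0.016 0.3 -0.002 0 0.005; 0 0.014 0.016 0.3 -0.002 0 0.005;0 0.014 0.016 0.3 -0.002 0 0.005'; python3 -c "
from h import *
calc((.5036,-.2396,.105),-np.pi/2+np.radians(3.6))
print(arm.get_state()['force'])"
```

```text
t: 5.4
eef_pos: [0.5038, -0.2396, 0.1328]
ee_rot: [-3.142, -0.001, -1.507]
force: [-0.8, 0.3, 0.4]
width: 0.0875
shares [-0.0002  0.0005  0.0926] [-0.0001 -0.0008  0.0011]
[-0.77991955  0.2662537   0.39906828]
```

```bash
python3 -m inch '0 0 0 0.05 0 0 0; 0 0 0 0.092 0 0 0; 0 0 0 0.092 0 0 0; 0 0 0 0.092 0 0 0; 0.3 0 0 0.092 0 0 0; 0.5 0 0 0.092 0 0 0; 1 0 0 0.092 0 0 0; 1 0 0 0.092 0 0 0; 1 0 0 0.092 0 0 0; 1 0 0 0.092 0 0 0; 1 0 0 0.092 0 0 0' 40; python3 -c "
from h import *
s=arm.get_state();print(s['force'],s['moment'],s['width']); np.save('pics/gT.npy',pose(s))
grab('wrist','w5');grab('top','t5')"
```

```text
t: 6.5
eef_pos: [0.5031, -0.2399, 0.1038]
ee_rot: [3.14, -0.0, -1.508]
force: [1.6, -0.3, -0.5]
width: 0.0496
[ 1.63747449 -0.25797609 -0.47940118] [ 0.04610872 -0.55397286  0.00626713] 0.04959274839239241
```

View pics/w5.png

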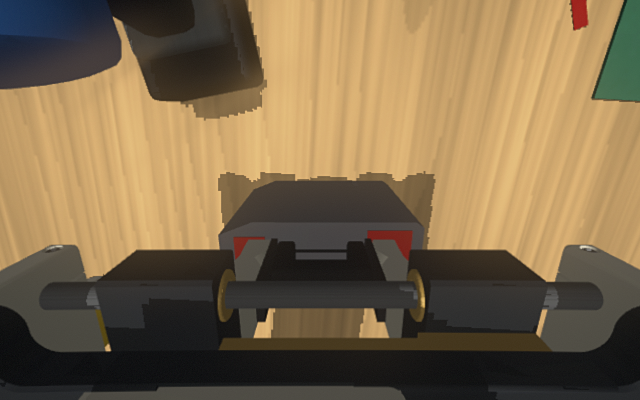

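```bash
python3 -m inch '1 0 0 -0.05 0 0 0; 1 0 0 -0.12 0 0 0; 1 0 0 -0.22 0 0 0; 1 0 0 -0.3 0 0 0; 1 0 0 -0.32 0 0 0; 1 0 0 -0.32 0 0 0; 1 0 0 -0.32 0 0 0' 55; python3 -c "
from h import *
calc((.4336,.1647,.20),-np.pi/2+np.radians(4.4))
s=arm.get_state();print(s['force'],s['moment'],s['width'],s['ee_rot'])"
```

```text
t: 7.3
eef_pos: [0.5016, -0.2394, 0.1977]
ee_rot: [3.137, 0.001, -1.508]
force: [0.5, 1.0, -4.4]
width: 0.05
shares [-1.3586  0.1421 -0.0051] [ 0.0045  0.0013 -0.0137]
[ 0.52626367  0.96793583 -4.43706783] [0.04428939 0.15176436 0.03645928] 0.050029392847431915 [ 3.13690988e+00  1.28166045e-03 -1.50838597e+00]
```

```bash
python3 -m inch '1 -0.06 0.02 0 0 0 0; 1 -0.16 0.05 0 0 0 0; 1 -0.3 0.08 0 0 0 0; 1 -0.45 0.11 0 0 0 0; 1 -0.6 0.14 0 0 0 0; 1 -0.75 0.16 0 0 0 0; 1 -0.88 0.16 0 0 0 0; 1 -0.96 0.16 0 0 0 0; 1 -1 0.16 0 0 0 0; 1 -1 0.16 0 0 0 0; 1 -1 0.16 0 0 0 0'; python3 -c "
from h import *
calc((.4336,.1647,.20),-np.pi/2+np.radians(4.4))"
```

```text
t: 8.4
eef_pos: [0.4354, 0.0561, 0.1987]
ee_rot: [3.138, -0.001, -1.508]
force: [0.9, -0.2, -3.6]
width: 0.0495
shares [-0.3617 -0.0169 -0.0046] [ 0.0038 -0.0009 -0.0129]
```

```bash
python3 -m inch '1 -0.1 -0.01 0 0 0 -0.004; 1 -0.22 -0.01 0 0.002 0 -0.01; 1 -0.32 -0.016 0 0.004 0 -0.013; 1 -0.362 -0.016 0 0.004 0 -0.013; 1 -0.362 -0.016 0 0.004 0 -0.013; 1 -0.362 -0.016 0 0.004 0 -0.013;1 -0.362 -0.016 0 0.004 0 -0.013'; python3 -c "
from h import *
calc((.4336,.1647,.119),-np.pi/2+np.radians(4.4))
grab('top','t6');grab('scene','s6')
f=load('t6');a=f['img'][150:280,170:320,::-1];cv2.imwrite('pics/t6c.png',cv2.resize(a,None,fx=5,fy=5,interpolation=cv2.INTER_CUBIC))
f=load('s6');a=f['img'][90:230,300:450,::-1];cv2.imwrite('pics/s6c.png',cv2.resize(a,None,fx=4,fy=4,interpolation=cv2.INTER_CUBIC))"
```

```text
t: 9.1
eef_pos: [0.4338, 0.164, 0.1994]
ee_rot: [-3.14, -0.001, -1.496]
force: [-0.2, 0.6, -4.2]
width: 0.0498
shares [-0.0026  0.0009  0.2679] [-0.0013 -0.0005 -0.0014]
```

View pics/t6c.png

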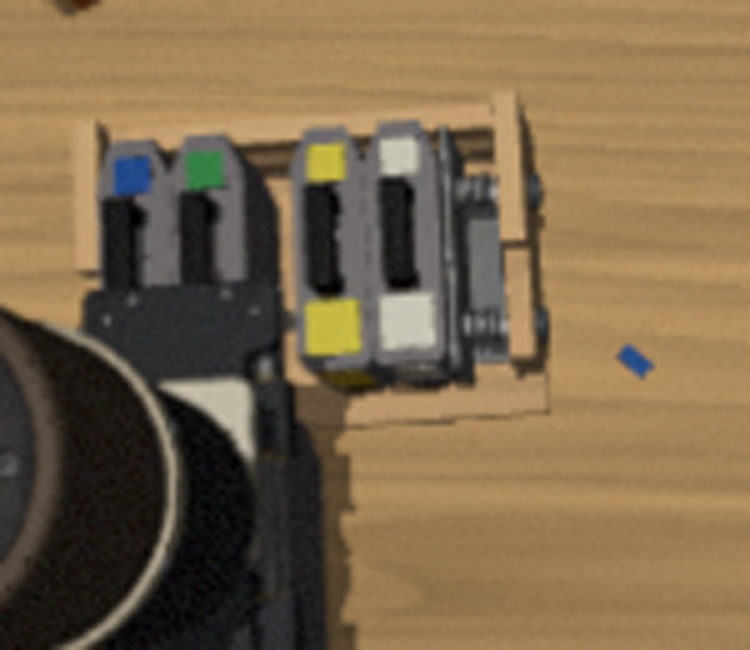

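View pics/s6c.png

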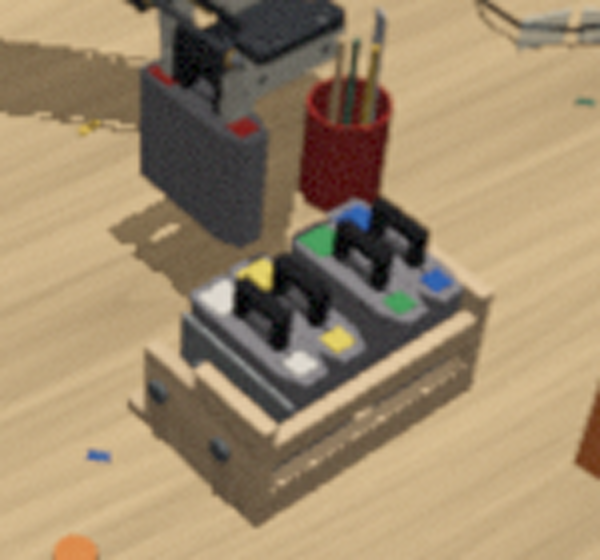

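Red is held upright (scene crop around (200,150)), with the gap in front of it. I lower it to a bottom height of about 15 mm and look through the wrist camera.

```bash
python3 -m inch '1 -0.002 0 0.1 0 0 -0.001; 1 -0.002 0 0.2 0 0 -0.001; 1 -0.002 0 0.25 0 0 -0.001; 1 -0.002 0 0.268 0 0 -0.001; 1 -0.002 0 0.268 0 0 -0.001; 1 -0.002 0 0.268 0 0 -0.001'; python3 -c "
from h import *
s=arm.get_state();np.save('pics/w7T.npy',pose(s));grab('wrist','w7');grab('scene','s7')
f=load('s7');a=f['img'][90:230,300:450,::-1];cv2.imwrite('pics/s7c.png',cv2.resize(a,None,fx=4,fy=4,interpolation=cv2.INTER_CUBIC))"
```

```text
t: 9.8
eef_pos: [0.4347, 0.1661, 0.1202]
ee_rot: [-3.138, 0.001, -1.493]
force: [0.3, 1.0, -4.1]
width: 0.0495
```

View pics/w7.png

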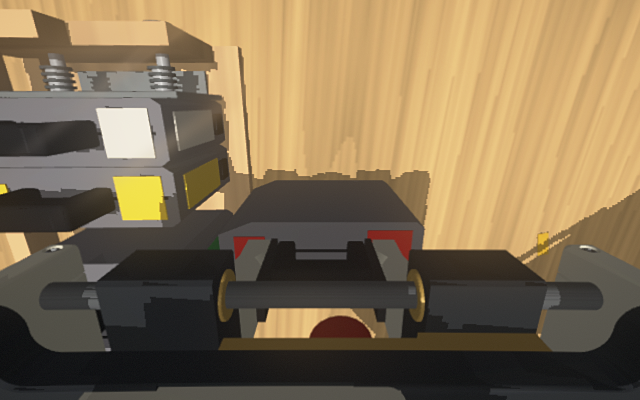

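View pics/s7c.png

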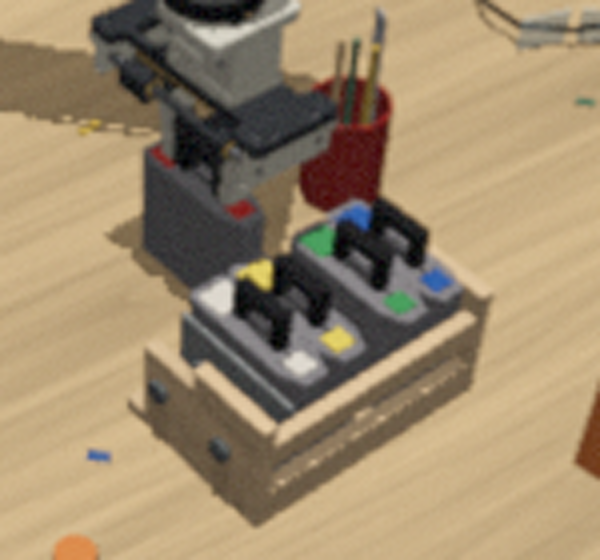

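```bash
cat >> h.py <<'E'
TH=np.radians(4.4);X=np.array([np.cos(TH),np.sin(TH)]);Y=np.array([-np.sin(TH),np.cos(TH)])
def st(p): p=np.array(p)[...,:2]; return np.stack([p@X,p@Y],-1)
def go(s,t,z,yaw=None):
    p=s*X+t*Y; return calc((p[0],p[1],z),-np.pi/2+(TH if yaw is None else yaw))
def rep():
    S=arm.get_state();e=S['ee_rot'];F=S['force']
    print('st',st(S['eef_pos']).round(4),'z',S['eef_pos'][2].round(4),'rot',np.round([(e[0]%(2*np.pi))-np.pi,e[1],e[2]+np.pi/2],4),'F st z',st(F).round(1),F[2].round(1),'M',S['moment'].round(2),'w',S['width'].round(4))
E
python3 - <<'E'
from h import *
f=load('w7');T=np.load('pics/w7T.npy')
a=f['img'][160:260,80:440,::-1];cv2.imwrite('pics/w7c.png',cv2.resize(a,None,fx=2.2,fy=4,interpolation=cv2.INTER_CUBIC))
rep()
E
```

```text
Traceback (most recent call last):
  File "h.py", line 41, in rep
    print('st',st(S['eef_pos']).round(4),'z',S['eef_pos'][2].round(4),'rot',np.round([(e[0]%(2*np.pi))-np.pi,e[1],e[2]+np.pi/2],4),'F st z',st(F).round(1),F[2].round(1),'M',S['moment'].round(2),'w',S['width'].round(4))
                                                                                                                                                                                                      ^^^^^^^^^^^^^^^^
AttributeError: 'float' object has no attribute 'round'
```

View pics/w7c.png

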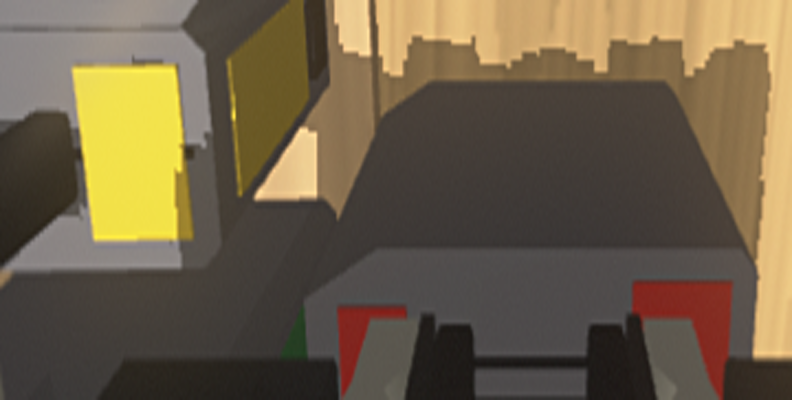

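```bash
sed -i "s/S\['width'\].round(4)/round(float(S['width']),4)/" h.py
python3 - <<'E'
from h import *
f=load('w7');T=np.load('pics/w7T.npy')
def px(x,y): return (x/2.2-.3+80,y/4-.4+160)
zr=.1162
W=world(f,[px(20,270)+(.112,),px(205,268)+(.112,),px(221,250)+(.112,),px(305,300)+(zr,),px(375,250)+(zr,),px(740,248)+(zr,),px(757,270)+(zr,)],T)
print(st(W).round(4)); rep(); go(.446,.1315,.119)
E
```

```text
[[0.5839 0.1198]
 [0.5345 0.1195]
 [0.5298 0.1166]
 [0.5065 0.1228]
 [0.4873 0.1149]
 [0.3913 0.1144]
 [0.3865 0.1178]]
st [0.4462 0.1325] z 0.1203 rot [0.0038 0.0012 0.0776] F st z [-0.2 -0.1] -3.4 M [-0.    0.1  -0.01] w 0.0496
shares [0.0033 0.0006 0.0044] [-0.0036  0.0011  0.0008]
```

Everything agrees within 0.5 mm. Advance to the mouth of the gap, then in small steps watching the force.

```bash
python3 -m inch '1 0.004 -0.03 0.004 -0.004 0.001 0; 1 0.004 -0.06 0.004 -0.004 0.001 0; 1 0.004 -0.08 0.004 -0.004 0.001 0; 1 0.004 -0.085 0.004 -0.004 0.001 0; 1 0.004 -0.085 0.004 -0.004 0.001 0'; python3 -c "
from h import *
rep();go(.475,.1315,.119)"
```

```text
t: 10.4
eef_pos: [0.4598, 0.1665, 0.1179]
ee_rot: [3.139, -0.001, -1.494]
force: [-0.2, -0.1, -4.2]
width: 0.0496
st [0.4712 0.1307] z 0.1179 rot [-0.0026 -0.0013  0.0769] F st z [-0.2 -0.1] -4.2 M [-0.01  0.13 -0.04] w 0.0496
shares [-0.0025 -0.0127 -0.0038] [ 0.0024 -0.0013  0.0001]
```

```bash
python3 -m inch '1 0 -0.01 -0.002 0.001 0 0; 1 0.001 -0.02 -0.002 0.001 0 0; 1 0.003 -0.03 -0.002 0.001 0 0; 1 0.004 -0.04 -0.002 0.001 0 0; 1 0.004 -0.04 -0.002 0.001 0 0; 1 0.004 -0.04 -0.002 0.001 0 0'; python3 -c "
from h import *
rep();rep();go(.483,.13,.119)"
```

```text
t: 11.0
eef_pos: [0.4701, 0.167, 0.118]
ee_rot: [3.138, -0.0, -1.493]
force: [-8.2, 6.9, -2.4]
width: 0.0501
st [0.4815 0.1304] z 0.118 rot [-0.0037 -0.      0.0774] F st z [-7.6  7.5] -2.4 M [2.75 3.4  0.35] w 0.0501
st [0.4815 0.1304] z 0.118 rot [-0.0037 -0.      0.0774] F st z [-7.6  7.5] -2.4 M [2.75 3.4  0.35] w 0.0501
shares [ 0.0015 -0.005  -0.0034] [ 0.0036 -0.      0.0006]
```

Contact with the yellow side, about 7.5 N as expected. Continue diagonally.

```bash
python3 -m inch '1 0.003 -0.007 -0.001 0.002 0 0; 1 0.006 -0.014 -0.002 0.002 0 0; 1 0.009 -0.021 -0.002 0.002 0 0; 1 0.012 -0.028 -0.002 0.002 0 0; 1 0.012 -0.028 -0.002 0.002 0 0'; python3 -c "
from h import *
rep();go(.4905,.127,.119)
grab('scene','s8')
f=load('s8');a=f['img'][120:220,320:430,::-1];cv2.imwrite('pics/s8c.png',cv2.resize(a,None,fx=6,fy=6,interpolation=cv2.INTER_CUBIC))"
```

```text
t: 11.5
eef_pos: [0.477, 0.1642, 0.1177]
ee_rot: [3.137, 0.0, -1.494]
force: [-13.5, 9.9, -5.0]
width: 0.0496
st [0.4882 0.1271] z 0.1177 rot [-0.0047  0.0003  0.0767] F st z [-12.7  10.9] -5.0 M [4.37 5.81 0.35] w 0.0496
shares [ 0.0003 -0.0075 -0.0043] [ 0.0045  0.0003 -0.0001]
```

View pics/s8c.png

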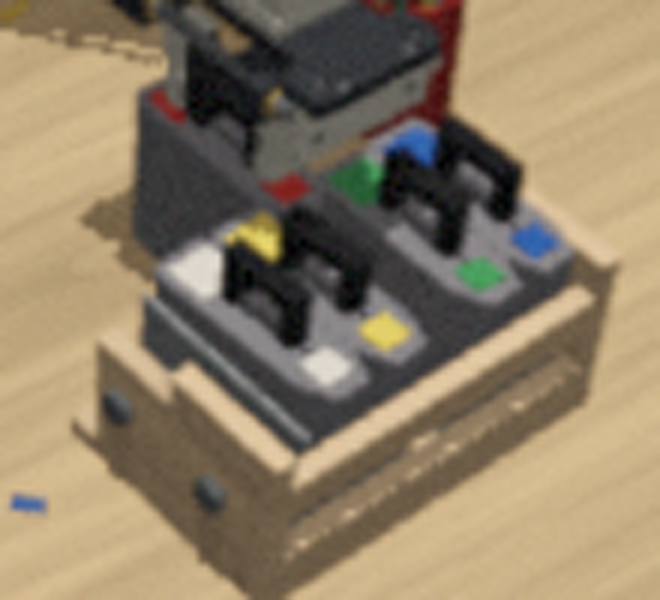

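Going in well: nose between yellow and green, neighbours still standing. Continue.

```bash
python3 -m inch '1 0.003 -0.008 -0.001 0.003 0 0; 1 0.005 -0.016 -0.002 0.004 0 0; 1 0.006 -0.024 -0.003 0.004 0 0; 1 0.006 -0.032 -0.003 0.004 0 0; 1 0.006 -0.032 -0.003 0.004 0 0'; python3 -c "
from h import *
rep();go(.51,.1252,.119)"
```

```text
t: 12.05
eef_pos: [0.4872, 0.163, 0.1186]
ee_rot: [3.142, -0.0, -1.494]
force: [-10.5, 9.3, -6.2]
width: 0.0497
st [0.4983 0.1251] z 0.1186 rot [-0.     -0.0002  0.077 ] F st z [-9.8 10.1] -6.2 M [3.63 4.66 0.22] w 0.0497
shares [-0.0002 -0.0391 -0.0013] [ 0.     -0.0002  0.0002]
```

Now parallel sides are in. Straight push.

```bash
python3 -m inch '1 0 -0.012 0 0 0 0; 1 0 -0.03 0 0 0 0; 1 0 -0.05 0 0 0 0; 1 0 -0.07 0 0 0 0; 1 0 -0.085 0 0 0 0; 1 0 -0.1 0 0 0 0; 1 0 -0.1 0 0 0 0' 60; python3 -c "
from h import *
rep();go(.55,.1252,.119)
grab('scene','s9')
f=load('s9');a=f['img'][120:220,320:430,::-1];cv2.imwrite('pics/s9c.png',cv2.resize(a,None,fx=6,fy=6,interpolation=cv2.INTER_CUBIC))"
```

```text
t: 12.75
eef_pos: [0.5157, 0.1652, 0.118]
ee_rot: [3.138, -0.001, -1.494]
force: [-13.3, 10.5, -5.5]
width: 0.0496
st [0.5269 0.1252] z 0.118 rot [-0.0031 -0.0007  0.0769] F st z [-12.5  11.5] -5.5 M [4.2  6.22 0.43] w 0.0496
shares [-0.0001 -0.0771 -0.0037] [ 0.003  -0.0007  0.0001]
```

View pics/s9c.png

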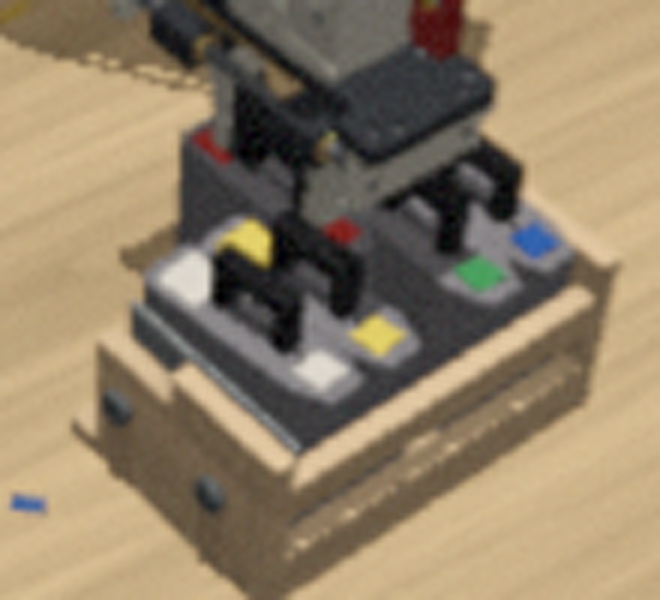

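```bash
python3 -m inch '1 0 -0.015 -0.001 0.002 0 0; 1 0 -0.035 -0.001 0.002 0 0; 1 0 -0.055 -0.001 0.002 0 0; 1 0 -0.075 -0.001 0.002 0 0; 1 0 -0.095 -0.001 0.002 0 0; 1 0 -0.115 -0.001 0.002 0 0; 1 0 -0.135 -0.001 0.002 0 0; 1 0 -0.15 -0.001 0.002 0 0; 1 0 -0.15 -0.001 0.002 0 0'; python3 -c "
from h import *
rep();go(.59,.1252,.119)"
```

```text
t: 13.7
eef_pos: [0.5647, 0.1695, 0.1201]
ee_rot: [-3.135, 0.0, -1.493]
force: [-0.6, 5.2, -7.2]
width: 0.0496
st [0.576  0.1256] z 0.1201 rot [0.0066 0.     0.0783] F st z [-0.2  5.2] -7.2 M [2.26 0.69 0.18] w 0.0496
shares [ 0.0015 -0.0465  0.0041] [-0.0063  0.      0.0014]
```

```bash
python3 -m inch '1 0 -0.01 0.001 -0.003 0 0; 1 0 -0.02 0.001 -0.003 0 0; 1 0 -0.03 0.001 -0.003 0 0; 1 0 -0.035 0.001 -0.003 0 0; 1 0 -0.035 0.001 -0.003 0 0'; python3 -c "
from h import *
rep();
f=load('s9');grab('scene','s10')
f=load('s10');a=f['img'][120:220,320:430,::-1];cv2.imwrite('pics/s10c.png',cv2.resize(a,None,fx=6,fy=6,interpolation=cv2.INTER_CUBIC))"
```

```text
t: 14.2
eef_pos: [0.5738, 0.1702, 0.1195]
ee_rot: [-3.14, 0.0, -1.493]
force: [-6.1, 8.7, -6.1]
width: 0.0494
st [0.5851 0.1256] z 0.1195 rot [0.0012 0.0001 0.0777] F st z [-5.5  9.1] -6.1 M [2.85 2.51 0.2 ] w 0.0494
```

View pics/s10c.png

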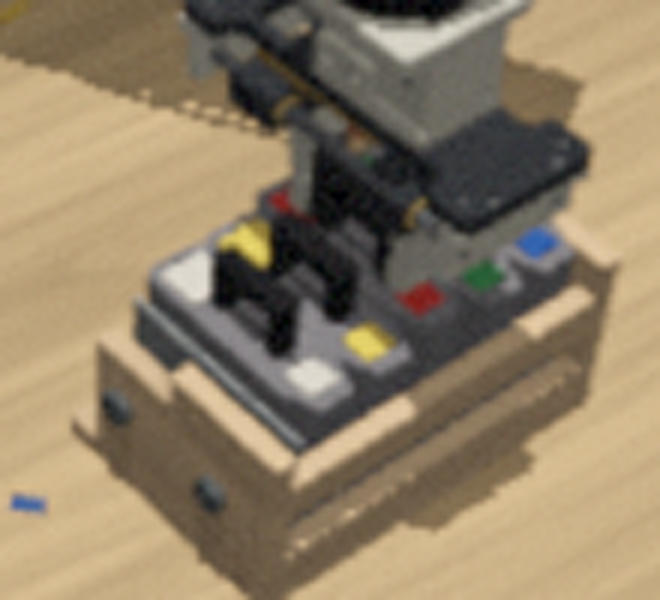

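Nearly home, all standing. I lower to the floor now, then do the final gentle push.

```bash
python3 -m inch '1 0 -0.008 0.003 0 0 0; 1 0 -0.008 0.006 0 0 0; 1 0 -0.008 0.008 0 0 0; 1 0 -0.008 0.008 0 0 0'; python3 -c "
from h import *
rep()"
```

```text
t: 14.65
eef_pos: [0.5774, 0.1706, 0.1181]
ee_rot: [-3.137, 0.001, -1.493]
force: [-4.5, 6.7, -2.4]
width: 0.0492
st [0.5888 0.1258] z 0.1181 rot [0.0041 0.0005 0.0782] F st z [-4.  7.] -2.4 M [2.35 1.54 0.23] w 0.0492
```

```bash
python3 -m inch '1 0 0 0.002 0 0 0; 1 0 0 0.004 0 0 0; 1 0 0 0.004 0 0 0'; python3 -c "
from h import *
rep()"
```

```text
t: 14.95
eef_pos: [0.5779, 0.1707, 0.1173]
ee_rot: [-3.136, 0.001, -1.492]
force: [-2.5, 6.3, -1.7]
width: 0.0494
st [0.5893 0.1258] z 0.1173 rot [0.0052 0.0007 0.0785] F st z [-2.   6.5] -1.7 M [2.18 1.13 0.22] w 0.0494
```

```bash
python3 -m inch '1 0 0 0.002 0 0 0; 1 0 0 0.004 0 0 0; 1 0 0 0.004 0 0 0'; python3 -c "
from h import *
rep()"; python3 -m inch '1 0 0 0.002 0 0 0; 1 0 0 0.004 0 0 0; 1 0 0 0.004 0 0 0'; python3 -c "
from h import *
rep()"
```

```text
t: 15.25
eef_pos: [0.5781, 0.1707, 0.1167]
ee_rot: [-3.136, 0.001, -1.492]
force: [-4.0, 6.6, 1.7]
width: 0.0496
st [0.5895 0.1258] z 0.1167 rot [0.0056 0.0007 0.0786] F st z [-3.5  6.9] 1.7 M [2.15 1.67 0.17] w 0.0496
t: 15.55
eef_pos: [0.5781, 0.1707, 0.116]
ee_rot: [-3.136, 0.001, -1.492]
force: [-5.1, 6.0, 5.9]
width: 0.0502
st [0.5895 0.1258] z 0.116 rot [0.0059 0.0006 0.0789] F st z [-4.7  6.4] 5.9 M [2.16 2.34 0.23] w 0.0502
```

```bash
python3 -m inch '1 0 0 0.002 -0.003 0 0; 1 0 0 0.003 -0.005 0 0; 1 0 0 0.003 -0.005 0 0'; python3 -c "
from h import *
rep()"; python3 -m inch '1 0 -0.002 0 0 0 0; 1 0 -0.004 0 0 0 0; 1 0 -0.004 0 0 0 0'; python3 -c "
from h import *
rep()"
```

```text
t: 15.85
eef_pos: [0.5785, 0.1708, 0.1157]
ee_rot: [-3.14, 0.001, -1.492]
force: [-5.7, 5.6, 9.7]
width: 0.0495
st [0.5899 0.1259] z 0.1157 rot [0.0015 0.0008 0.079 ] F st z [-5.3  6. ] 9.7 M [1.92 2.61 0.15] w 0.0495
t: 16.15
eef_pos: [0.5786, 0.1707, 0.1158]
ee_rot: [3.141, 0.001, -1.492]
force: [-11.5, 5.5, 13.0]
width: 0.0497
st [0.59   0.1258] z 0.1158 rot [-0.0002  0.0007  0.0789] F st z [-11.1   6.4] 13.0 M [2.29 4.2  0.24] w 0.0497
```

```bash
python3 -m inch '1 0 -0.002 -0.003 0 0 0; 1 0 -0.005 -0.003 0 0 0; 1 0 -0.005 -0.003 0 0 0'; python3 -c "
from h import *
rep()
grab('top','t11');grab('scene','s11')
f=load('s11');a=f['img'][120:220,320:430,::-1];cv2.imwrite('pics/s11c.png',cv2.resize(a,None,fx=7,fy=6,interpolation=cv2.INTER_CUBIC))"
```

```text
t: 16.45
eef_pos: [0.5786, 0.1707, 0.1158]
ee_rot: [3.139, 0.0, -1.492]
force: [-15.6, 7.8, 10.9]
width: 0.0498
st [0.59   0.1258] z 0.1158 rot [-0.0029  0.0004  0.0786] F st z [-15.   9.] 10.9 M [2.68 5.32 0.26] w 0.0498
```

View pics/s11c.png

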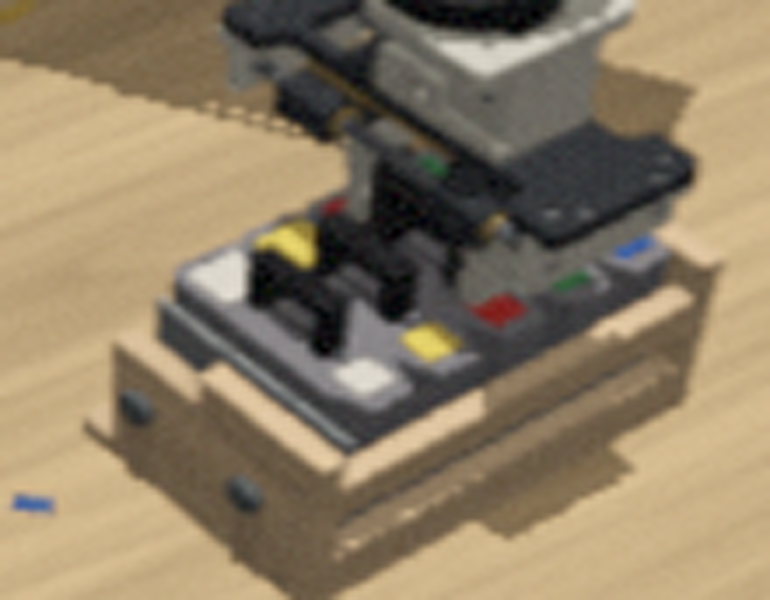

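```bash
python3 -m inch '1 0 -0.002 -0.005 0.001 0 0; 1 0 -0.004 -0.005 0.001 0 0; 1 0 -0.004 -0.005 0.001 0 0'; python3 -c "
from h import *
rep()"; python3 -m inch '1 0 -0.003 0 0 0 0; 1 0 -0.006 0 0.001 0 0; 1 0 -0.006 0 0.001 0 0'; python3 -c "
from h import *
rep()"
```

```text
t: 16.85
eef_pos: [0.5788, 0.1706, 0.1159]
ee_rot: [3.137, 0.0, -1.493]
force: [-15.8, 8.2, 6.3]
width: 0.0494
st [0.5902 0.1257] z 0.1159 rot [-0.0042  0.0001  0.0782] F st z [-15.1   9.4] 6.3 M [3.23 5.49 0.32] w 0.0494
t: 17.15
eef_pos: [0.5789, 0.1705, 0.116]
ee_rot: [3.136, -0.0, -1.493]
force: [-22.9, 9.6, 10.9]
width: 0.0495
st [0.5902 0.1256] z 0.116 rot [-0.0059 -0.0003  0.0782] F st z [-22.1  11.3] 10.9 M [3.58 8.24 0.35] w 0.0495
```

Stalled at s=0.590 (the vision estimate of home) with 22 N and no further creep. I relax the load, then release and check visually.

```bash
python3 -m inch '1 0 0.004 -0.003 0.002 0 0; 1 0 0.009 -0.006 0.004 0 0; 1 0 0.009 -0.006 0.004 0 0' 20; python3 -c "
from h import *
rep()"
```

```text
t: 17.45
eef_pos: [0.5786, 0.1703, 0.1167]
ee_rot: [-3.14, 0.0, -1.493]
force: [-6.0, 6.8, -6.2]
width: 0.0498
st [0.59   0.1255] z 0.1167 rot [0.002  0.     0.0774] F st z [-5.4  7.2] -6.2 M [ 2.62  2.78 -0.01] w 0.0498
```

```bash
python3 -m inch '1 0 0 0.004 0 0 0; 1 0 -0.002 0.007 0 0 0; 1 0 -0.002 0.007 0 0 0' 30; python3 -c "
from h import *
rep()"
```

```text
t: 17.75
eef_pos: [0.5787, 0.1704, 0.1159]
ee_rot: [-3.14, -0.0, -1.493]
force: [-14.2, 8.3, 6.7]
width: 0.05
st [0.5901 0.1255] z 0.1159 rot [ 0.0013 -0.0001  0.0776] F st z [-13.5   9.3] 6.7 M [ 2.92  5.56 -0.08] w 0.05
```

```bash
python3 -m inch '0.8 0 0 0 0 0 0; 0.4 0 0.003 0 0 0 0; 0 0 0.006 0 0 0 0; 0 0 0.006 -0.01 0 0 0; 0 0 0.006 -0.01 0 0 0; 0 0 0.006 -0.01 0 0 0'; python3 -c "
from h import *
rep()"
```

```text
t: 18.35
eef_pos: [0.5799, 0.1693, 0.1192]
ee_rot: [-3.136, -0.001, -1.493]
force: [0.1, -0.4, -0.5]
width: 0.079
st [0.5912 0.1243] z 0.1192 rot [ 0.006  -0.0009  0.0774] F st z [ 0.1 -0.4] -0.5 M [-0.    0.17  0.04] w 0.079
```

Free of contact. Rise and look.

```bash
python3 -m inch '0 0 0 -0.05 0 0 0; 0 0 0 -0.15 0 0 0; 0 0 0 -0.3 0 0 0; 0 0 0 -0.45 0 0 0; 0 -0.1 0 -0.6 0 0 0; 0 -0.1 0 -0.7 0 0 0; 0 -0.1 0 -0.75 0 0 0; 0 -0.1 0 -0.75 0 0 0; 0 -0.1 0 -0.75 0 0 0; 0 -0.1 0 -0.75 0 0 0'; python3 -c "
from h import *
s=arm.get_state();np.save('pics/w12T.npy',pose(s));f=grab('wrist','w12');grab('scene','s12');grab('top','t12')
print(s['qd'].round(3))
a=f['img'][105:235,215:375,::-1]
cv2.imwrite('pics/w12c.png',cv2.resize(a,None,fx=4.6,fy=4.6,interpolation=cv2.INTER_CUBIC))
f=load('s12');a=f['img'][120:220,320:430,::-1];cv2.imwrite('pics/s12c.png',cv2.resize(a,None,fx=6,fy=6,interpolation=cv2.INTER_CUBIC))"
```

```text
t: 19.35
eef_pos: [0.5755, 0.199, 0.3424]
ee_rot: [-3.138, -0.002, -1.494]
force: [-0.2, 0.5, -0.2]
width: 0.0879
[-0.002  0.004 -0.     0.002 -0.004 -0.   ]
```

View pics/w12c.png

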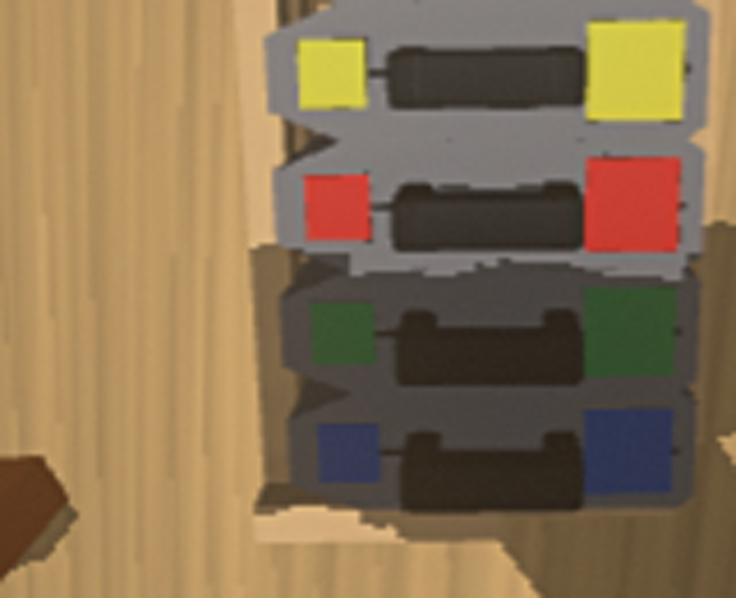

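View pics/s12c.png

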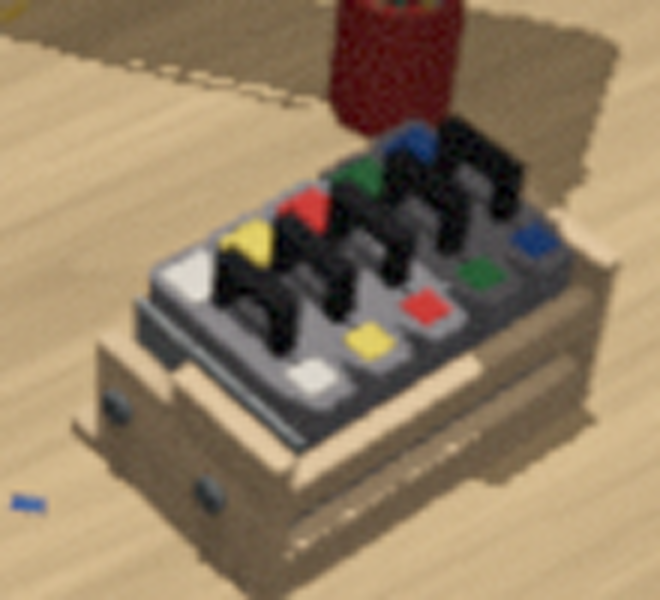

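Run:
```python
from h import *
f=load('w12');T=np.load('pics/w12T.npy')
hsv=cv2.cvtColor(f['img'],cv2.COLOR_RGB2HSV)
H={'yellow':[(22,38)],'red':[(0,6),(174,180)],'green':[(50,80)],'blue':[(108,128)]}
for k,hs in H.items():
    m=np.zeros(hsv.shape[:2],np.uint8)
    for a,b in hs: m|=cv2.inRange(hsv,(a,110,30),(b,255,255))
    m[:105]=0;m[235:]=0;m[:,:215]=0;m[:,375:]=0
    n,l,st_,c=cv2.connectedComponentsWithStats(m)
    cs=[(tuple(c[i].round(2)),st_[i][4]) for i in range(1,n) if st_[i][4]>80]
    cs.sort()
    W=world(f,[(*p,0.112) for p,_ in cs],T)
    d=[f['range_z'][int(p[1]),int(p[0])] for p,_ in cs]
    W2=world(f,[p for p,_ in cs],T)
    print(k,[a for _,a in cs],st(W).round(4).tolist(),'z',W2[:,2].round(4),(np.degrees(np.arctan2(*(W[0]-W[-1])[[1,0]]))).round(2))
```

```text
yellow [np.int32(230), np.int32(464)] [[0.6321, 0.0912], [0.5504, 0.09]] z [0.1131 0.1116] 5.3
red [np.int32(201), np.int32(438)] [[0.6322, 0.127], [0.5499, 0.1262]] z [0.113  0.1136] 4.94
green [np.int32(288)] [[0.5495, 0.1627]] z [0.1123] 0.0Traceback (most recent call last):
  File "<stdin>", line 15, in <module>
  File "h.py", line 36, in st
    def st(p): p=np.array(p)[...,:2]; return np.stack([p@X,p@Y],-1)
                                                       ~^~
ValueError: matmul: Input operand 1 has a mismatch in its core dimension 0, with gufunc signature (n?,k),(k,m?)->(n?,m?) (size 2 is different from 0)
```

Run:
```python
from h import *
f=load('w12');T=np.load('pics/w12T.npy')
# band boxes from crop /4.6 + (215,105)
B={'yellow':[(297,38,368,108),(586,20,684,120)],'red':[(304,175,371,241),(585,157,680,250)],'green':[(311,302,375,362),(584,288,677,376)],'blue':[(318,424,380,482),(584,409,672,492)]}
for k,bs in B.items():
    for b in bs:
        x0,y0,x1,y1=[v/4.6-.4+o for v,o in zip(b,(215,105,215,105))]
        e=world(f,[((x0+x1)/2,(y0+y1)/2,.112)],T)
        P=world(f,[(u,v) for u in range(int(x0)+2,int(x1)-1) for v in range(int(y0)+2,int(y1)-1)],T)
        print(k,st(e).round(4),'z med',np.median(P[:,2]).round(4),P[:,2].std().round(4),len(P))
```

```text
yellow [[0.6323 0.0909]] z med 0.1135 0.0008 156
yellow [[0.5503 0.0901]] z med 0.1136 0.0288 361
red [[0.6322 0.1273]] z med 0.1135 0.0008 132
red [[0.5498 0.126 ]] z med 0.1135 0.0382 306
green [[0.6317 0.1628]] z med 0.1134 0.0007 110
green [[0.5492 0.1627]] z med 0.1135 0.0405 272
blue [[0.6311 0.1994]] z med 0.1136 0.0368 110
blue [[0.5488 0.1985]] z med 0.1137 0.0007 240
```

Red lies exactly on the line of its neighbours, in both position and height. I retreat toward -y and check white as well.

```bash
python3 -m inch '0 0.1 0 -0.02 0 0 0; 0 0.2 0 -0.04 0 0 0; 0 0.3 0 -0.05 0 0 0; 0 0.35 0 -0.05 0 0 0; 0 0.35 0 -0.05 0 0 0; 0 0.35 0 -0.05 0 0 0'
python3 - <<'E'
from h import *
s=arm.get_state();T=pose(s);np.save('pics/w13T.npy',T);f=grab('wrist','w13')
a=f['img'][105:250,215:375,::-1]
cv2.imwrite('pics/w13c.png',cv2.resize(a,None,fx=4,fy=4,interpolation=cv2.INTER_CUBIC))
E
```

```text
t: 20.1
eef_pos: [0.5839, 0.0947, 0.3584]
ee_rot: [-3.137, -0.001, -1.494]
force: [-0.1, -0.4, -0.5]
width: 0.0876
```

View pics/w13c.png

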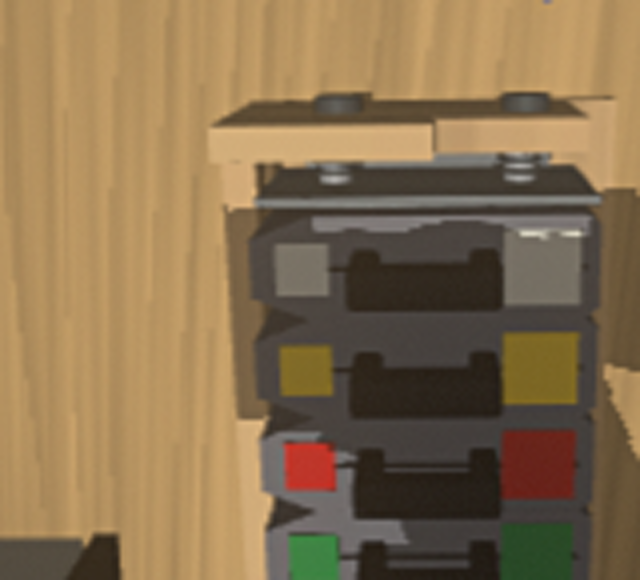

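White, yellow, red and green noses (columns 250, 257, 263, 269) lie on one line, and all cases stand parallel against the bookend. The gripper is clear, so I hand in.

```bash
python3 -c "
from h import *
rep();arm.job_done()"
```

```text
st [0.5895 0.0501] z 0.3584 rot [ 0.0045 -0.001   0.0775] F st z [-0.1  0.7] 0.2 M [0.06 0.1  0.01] w 0.0875
the job is handed in; nothing more can be done
```

The red-banded case is back in its place in the rack, standing on the floor and home against the back rails. The job was handed in just after 20.1 s on the robot's clock (limit 67 s).

**What I did:** I pinched the grip over its length and led the tapered nose into the gap. I eased the yellow and white cases and the bookend aside with at most about 12 N sideways. I lowered the case onto the rack floor and pushed it home with at most about 22 N, then let go and withdrew.

**What the last checks showed:**
- **Red case:** its front and rear bands are in line with yellow, green and blue to about 0.3 mm. Its top is at the same height as theirs.
- **White case:** this was judged only by eye in the last wrist view, where it stands upright with its nose on the same line.
- **Gripper:** it is clear of everything, with no force reading.
- **Drill, glue, pencil cup and orange case:** the arm kept well clear of them, but I did not measure their positions again.

**One thing to note:** when I eased off the load before letting go, the gripper rose 0.7 mm. I pressed the case down onto the floor again before releasing it. Nothing failed, and the cameras, tool pose and forces agreed throughout.

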